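# Close and clamp a denture flask with the ratchet lever of a bench press

## Task

Close the brass flask in the bench press: turn the black lever clockwise (seen from above) to bring the pressure foot down; the tie rods leave it less than half a turn, so lift the lever off its serrations, swing it back to the right and turn on, until the flask is shut and the lever has gone firm, pulling about 4 N more at its grip than it does turning freely (6 N more would crack the plaster inside). Then, without slackening the screw, lift the lever again, park it pointing well to the right of the press and let it drop fully home into its serrations. Leave the flask where it stands and the other things alone.

Things in the scene. Friction and masses are not known exactly. Their poses are not given: they have to be found in the camera images.
- press: Fixed grey bench press, 140 x 156 mm on plan, 162 mm high. Origin: on the worktop under its screw; x to its back, y to its left, z up; the open front faces -x. Base top 14 mm up. Two steel tie rods, 14 mm thick, at y = +60 and -60 mm, x = 0, end 162 mm up; a grey bridge (44 mm deep) joins them 98 to 118 mm up, nuts on it to 127 mm.
- screw_axis (a point): Point on the vertical screw's axis (over the press's origin), 170 mm above the worktop, level with the grip's centre. Turned clockwise from above the screw drives the foot down 30 mm per turn, firm after somewhat under half a turn; it stays where it is left (friction; turning freely takes 3 to 6 N at the lever's grip).
- lever_grip (a point): Centre of the lever's upright round grip (black, 18 mm thick, 42 mm tall; spins freely on its pin). It circles 80 mm out from the screw's axis; lever home, it is 170 mm above the worktop. A 12 mm arm joins it to the hub, top 152 mm up. The lever meets the tie rods about 70 degrees either side of straight front; keep within 60. Clockwise from above (leftward across the front) tightens.
- lever_hub (a point): Centre of the underside of the lever's hub (45 mm across, 24 mm tall), 128.5 mm up when home. 16 serrations (22.5 degrees apart, 2 degrees of play) couple it to the screw. Lifted against its spring (4.5 to 7.5 N, travel 10 mm) it is clear of the teeth at 5 mm and swings freely. Ease off before lifting: loaded teeth rub. Let go, it drops into the next gap; if it stands on a tooth, turn it slightly.
- foot: Round steel pressure foot, 56 mm across, 8 mm thick, under the screw's cross-head. Origin NOT on it: its pressing face is 65.5 mm above its origin. It floats in its socket: 0 to 3 mm of play are taken up first, then stiff springs carry it; on the shut flask a degree of lever adds 6 to 8 N, each 10 N clamping 0.6 N at the grip. Wanted 45 to 95 N (2.7 to 5.7 N over free turning), never over 105 N.
- flask: Loose D-shaped brass denture flask on the press's base, 82 mm deep, 92 mm wide over its lugs, 42 mm tall shut. Origin: centre of its underside, under the screw. Its upper half stands 3 to 5 mm proud on tight guide pins (12 N, under 1 N at the grip) and is pushed down by the foot; shut, its top is 56 mm above the worktop. Not to be handled.
- flask_lid (a point): Centre of the top face of the flask's upper half: 42 mm above the flask's origin when shut, 45 to 47 mm at the start.
- jar_a: White paste jar with a white lid, 39 mm across, 38 mm tall, to the right of the press; origin under its centre. Leave alone.
- jar_b: Paste jar with a beige lid, 39 mm across, 38 mm tall, to the right of the press; origin under its centre. Leave alone.
- cup_a: Small pink mixing dish, 39 mm across, 25 mm tall, front right; origin under its centre. Leave alone.
- plier_a: Steel pliers, 122 x 35 x 9 mm, lying in front of the press; origin under their centre. Leave alone.

How it is judged:
On the way, in this order (a step that is already met when the one before it is completed fails the run):
1. the foot has been screwed down at least 1 mm and the lever is lifted off its serrations and swung back to the right (distance of foot from where it was at the start of the episode above 0.001 m and z of lever_grip in the frame of press above 0.1745 m and y of lever_grip in the frame of press below -0.005 m), for 0.1 s.
2. the flask is shut and clamped with 45 to 95 N, the lever home in its serrations (contact force between foot and flask between 45 and 95 N and z of flask_lid in the frame of flask below 0.0432 m and z of lever_grip in the frame of press below 0.1725 m), for 0.2 s.
At the end, for the whole second after the job is handed in: The flask is shut (halves within 1.2 mm) and clamped by the foot with 45 to 95 N, still under the screw (8 mm); the lever is fully down in its serrations (within 2.5 mm), parked with its grip at least 45 mm to the right of the screw, and everything is at rest (all of step 2 and y of lever_grip in the frame of press below -0.045 m and horizontal distance between flask and screw_axis below 0.008 m and linear speed of foot below 0.005 m/s); the robot touches nothing.
It fails at once if the flask is over-clamped (more than 105 N) (contact force between foot and flask above 105 N).
It fails at once if a jar, the dish or the pliers are shifted by more than 25 mm (distance of any of jar_a, jar_b, cup_a, plier_a from where it was at the start of the episode above 0.025 m).
It also fails if it takes over 64 s, if anything falls off the work surface, if the arm or the gripper's body presses on something with over 40 N, if the wrist force passes 120 N, or if a joint passes its speed limit or range.

## Robot

A 7-joint arm with a two-finger parallel gripper is mounted at the origin on a cart in front of the work surface, level with it; the furniture and walls round the work are solid. World frame = base frame: x ahead of the robot, y to its left, z up, the work surface at z = 0. Lengths are in m, angles in rad, forces in N, time in s.
With the tool pointing down it reaches from about 0.4 to 0.9 m from the base axis. Payload 5.6 kg.
Tool frame: the origin (TCP) lies midway between the tips of the shut fingers; the grasp point (between the pads) lies 19 mm behind it; z points along the fingers, y is the line along which they close (so a half turn about z gives the same grasp; the last joint's range is limited). The gripper opens to 92 mm and grips with 3 to 60 N. Pads are 20 mm wide; open, the fingers measure 128 mm over their backs; the gripper's body (75 mm by 189 mm) begins 69 mm behind the grasp point.
Start: joints at [-1.377, 0.468, -0.012, 1.603, 0.006, 1.071, -0.056], TCP at [0.153, 0.632, 0.215] pointing down, gripper open.
Joint ranges: [-2.53, 2.53], [-0.31, 2.02], [-1.57, 1.55], [0.28, 2.44], [-1.29, 4.43], [0.15, 1.84], [-2.92, 2.92]. Speed limits (rad/s): [2.57, 2.57, 3.14, 3.14, 3.14, 3.14, 3.14].

## Interface

Orientations are given as a 3x3 rotation matrix whose columns are the frame's x, y, z axes.
In Python, from station import env, effector, solver, viewer, workorder, search_frame, tip_of gives the robot as it stands. Calls block until the motion is done:
- env.reach(position, orientation): joint-space move of the TCP to a pose.
- env.movel(position, frame=None, rate=0.15): straight line of the TCP; frame=None keeps the orientation; rate is the mean speed in m/s.
- env.goto_joints(angles): joint-space move.
- effector.release() and effector.grasp(squeeze=None): open the fingers fully, or close them until they stop; squeeze is the grip in N (None keeps the last).
- env.pause(seconds).
- solver.inverse_kinematics(position, orientation): joint angles nearest the present ones, or None.
- env.sense(): the state.
- viewer.read_camera(name): name is "scene" or "top" or "wrist"; returns (picture, depth): 384x512x3 uint8, red, green, blue; 384x512 float32, m along the optical axis (not along the pixel's ray), 0 where there is no reading.
- viewer.camera_info(name): a dict with "intrinsics" (3x3 intrinsics, pixels), "eye" and "rotation" of the camera in the world; the wrist camera has in their place "T_tool_cam" (4x4, takes a point from camera to tool coordinates, whose origin is the TCP and whose axes are the flange's). Camera axes: x right, y up, looking along -z (the intrinsics and any distortion apply to the point x, -y, -z); pixel columns grow to the right and rows downward; lengths in m; the calibration is good to about 2 mm. The wrist camera is an equidistant fisheye: a pixel r from the principal point sees the ray r / f radians off the axis. A picture is of the moment at which its call begins: read the wrist's pose just before it. camera_info takes no time and is no camera call.
A pose or a line that the arm cannot do raises env.PlanningError and nothing moves.
- workorder.finish_job(): hands the job in; it is judged then, once.
Trained networks look in the newest picture that a camera, given by its name, has taken for a name from the list of things; names that differ only in an ending like _2 or _b are one class to them, and where a whole thing is asked for, a point or a joint stands for the part that bears it (a point fixed in the world has none). Each returns a list of dicts, best first, with "score" (0 to 1); they miss things now and then, are a little off and sometimes report something else, mostly with a low value. They report only what shows in the picture. A call takes as long as a camera call.
- search_frame(camera, name): "at" ([x, y, z] in m, in world coordinates, good to about 4 mm: the middle of the surface that is visible of it).
- tip_of(camera, name): "at" ([x, y, z] in m, in world coordinates, good to about 4 mm: a listed point, or the origin of a listed thing).
The state is a dict: "t": time; "joint_positions": joint angles; "joint_velocities": joint speeds; "tau": joint torques, N m; "ee_pos": TCP position; "tcp_rot": TCP orientation; "wrist_force": force on the tool from outside, world axes, zero at the start; "moment": the same for the moment, N m; "gripper_width": finger opening in m; "grasp_force": force on a finger pad.
Only numpy, scipy, OpenCV 4.12 (cv2) and the standard library are available. Lean on these libraries where they do the work, as an engineer would, in place of code of your own. Each camera call takes 0.05 s, during which the arm holds its last target. There are 200 camera calls.

## Working session

There is one attempt and no reset: what is moved stays moved. The work goes in short steps, each a Python script; the robot and the scene stay as the last script left them, time stands still between calls to the robot, and variables do not carry over. Pictures are saved under pics/ and viewed, at most 10 in all, crops included, and the job is handed in when it is done.

```bash
ls; mkdir -p pics
cat > a.py <<'E'
from station import env, effector, solver, viewer, search_frame, tip_of
import cv2, numpy as np
s=env.sense(); print(s['t'],s['ee_pos'],s['tcp_rot'],s['wrist_force'],s['gripper_width'])
ims=[]
for c in ("scene","top"):
    p,d=viewer.read_camera(c); ims.append(p)
    np.save(f"d_{c}.npy",d); np.save(f"p_{c}.npy",p)
    for n in ("lever_grip","screw_axis","press","lever_hub","flask_lid","foot","jar_a","cup_a"):
        r=tip_of(c,n)
        print(c,n,[(np.round(x['at'],4).tolist(),round(x['score'],2)) for x in r[:2]])
    cv2.imwrite(f"pics/{c}.png",p[:,:,::-1])
E
python3 a.py
```

```text
pics
0.0 [0.15241959 0.6312854  0.21366424] [[-9.72087201e-01  2.34619687e-01 -2.74847548e-04]
 [ 2.34619809e-01  9.72085701e-01 -1.71305686e-03]
 [-1.34741494e-04 -1.72972533e-03 -9.99998495e-01]] [-0.2677653  -0.24053182 -0.31891304] 0.09186169536128148
scene lever_grip [([0.5205, -0.0342, 0.1719], 0.57)]
scene screw_axis [([0.5895, -0.0121, 0.1703], 0.84)]
scene press [([0.5961, -0.009, 0.0011], 0.69), ([0.592, -0.0099, 0.0634], 0.61)]
scene lever_hub [([0.5966, -0.0097, 0.1281], 0.75)]
scene flask_lid [([0.5906, -0.0088, 0.0591], 0.57)]
scene foot []
scene jar_a [([0.5583, -0.2008, -0.0033], 0.82), ([0.4436, -0.1871, 0.0024], 0.77)]
scene cup_a [([0.3717, -0.1513, -0.0006], 0.81)]
top lever_grip [([0.5159, -0.0366, 0.1722], 0.67)]
top screw_axis [([0.5928, -0.007, 0.1689], 0.69)]
top press [([0.5927, -0.0108, 0.0025], 0.82)]
top lever_hub [([0.5953, -0.0108, 0.1276], 0.65)]
top flask_lid [([0.5884, -0.0079, 0.059], 0.66), ([0.5912, -0.0118, 0.1296], 0.51)]
top foot [([0.5913, -0.0094, 0.0018], 0.6)]
top jar_a [([0.4436, -0.1833, 0.0002], 0.76), ([0.5617, -0.1988, -0.0014], 0.74)]
top cup_a [([0.3693, -0.1532, -0.0043], 0.62)]
```

View pics/scene.png

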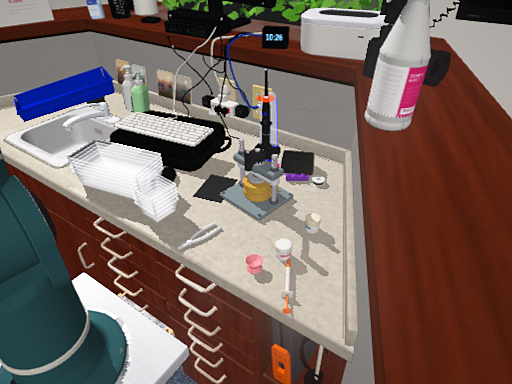

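View pics/top.png

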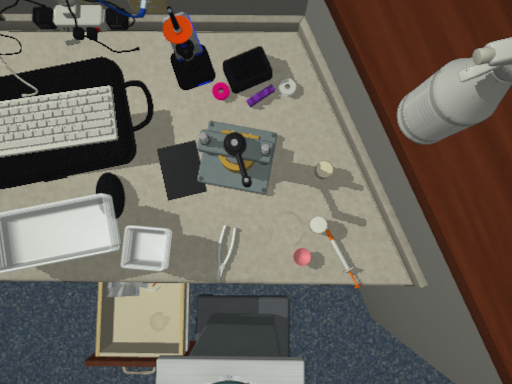

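```bash
cat > b.py <<'E'
from station import viewer
import numpy as np
i=viewer.camera_info("top"); print(i)
d=np.load("d_top.npy");p=np.load("p_top.npy").astype(int)
K=np.array(i['intrinsics']);R=np.array(i['rotation']);e=np.array(i['eye'])
v,u=np.mgrid[:384,:512]
pc=np.stack([(u-K[0,2])/K[0,0]*d,-(v-K[1,2])/K[1,1]*d,-d],-1)
w=pc@R.T+e
m=(d>0)&(abs(w[...,0]-.57)<.13)&(abs(w[...,1])<.13)
def rep(n,s):
    s=s&m; q=w[s]; print(n,s.sum(),q.mean(0),q.min(0),q.max(0), (q.min(0)+q.max(0))/2)
z=w[...,2]
rep("grip top",(z>.182)&(z<.2))
for sg in (1,-1): rep("rod",(z>.155)&(z<.17)&(sg*(w[...,1]+.01)>.04))
E
python3 b.py
```

```text
{'intrinsics': array([[444.38181291,   0.        , 254.14804   ],
       [  0.        , 444.38181291, 186.7374215 ],
       [  0.        ,   0.        ,   1.        ]]), 'eye': array([ 0.42900227, -0.05696262,  0.98628371]), 'rotation': array([[ 0.01066915,  0.99554798, -0.09365032],
       [-0.99991169,  0.00987984, -0.00888781],
       [-0.007923  ,  0.09373687,  0.99556548]])}
grip top 80 [ 0.51662651 -0.03580881  0.19061055] [ 0.50837236 -0.04405887  0.18268824] [ 0.52523031 -0.02774678  0.19448337] [ 0.51680134 -0.03590283  0.18858581]
rod 47 [0.60268433 0.04778196 0.16134905] [0.59597984 0.04090866 0.15645707] [0.60969071 0.05415735 0.16432195] [0.60283527 0.047533   0.16038951]
rod 48 [ 0.5820647  -0.07010577  0.1610278 ] [ 0.57528039 -0.07679748  0.15522802] [ 0.58933555 -0.06354213  0.16497637] [ 0.58230797 -0.07016981  0.16010219]
```

```bash
cat > h.py <<'E'
from station import env, effector, solver, viewer, search_frame, tip_of, workorder
import numpy as np
PY=np.array([.0206,.1178]);PY/=np.linalg.norm(PY);PX=np.array([PY[1],-PY[0]])
C=np.array([.5925,-.0112])
Rt=np.column_stack([[-PY[1],PY[0],0],[PY[0],PY[1],0],[0,0,-1]])
def rad(p): p=np.radians(p); return -np.cos(p)*PX+np.sin(p)*PY
def tan(p): p=np.radians(p); return np.sin(p)*PX+np.cos(p)*PY
def pos(p,z,r=.08): return np.append(C+r*rad(p),z)
def phi(xy):
    v=np.asarray(xy)[:2]-C; return np.degrees(np.arctan2(v@PY,-(v@PX))),np.linalg.norm(v)
def rpt(tag=""):
    s=env.sense();a,r=phi(s['ee_pos']);f=np.array(s['wrist_force'])
    print(tag,"t%.2f phi%.2f r%.4f z%.4f | ft%.2f fr%.2f fz%.2f w%.4f g%.1f"%(s['t'],a,r,s['ee_pos'][2],f[:2]@tan(a),f[:2]@rad(a),f[2],s['gripper_width'],s['grasp_force']),flush=True)
    return s,a,r,f[:2]@tan(a),f[:2]@rad(a),f[2]
E
python3 - <<'E'
from h import *
g=np.array([.5167,-.0359]);print(phi(g))
p0=np.append(g,.27)
for a in (-60,0,60): print(solver.inverse_kinematics(pos(a,.16),Rt))
rpt()
env.reach(p0,Rt); rpt("above")
env.movel(np.append(g,.160),rate=.12); rpt("down")
effector.grasp(30); rpt("grasped")
env.pause(.2); rpt()
E
```

```text
(np.float64(-27.96775526998301), np.float64(0.07972283236313168))
[-0.46427293  0.40962958  0.67446154  1.94354587 -0.32382782  0.89726081
  1.77256755]
[-0.53229311  0.33127115  0.55708015  2.0131946  -0.229403    0.85750944
  1.54931069]
[-0.49582786  0.40769602  0.40995778  1.87743626 -0.20359606  0.8972089
  1.40953838]
 t0.90 phi45.70 r0.7792 z0.2146 | ft-0.74 fr-0.49 fz-0.35 w0.0919 g0.0
above t3.59 phi-27.37 r0.0793 z0.2699 | ft-0.58 fr0.67 fz-0.14 w0.0920 g0.0
down t4.66 phi-28.18 r0.0792 z0.1606 | ft0.15 fr-0.50 fz0.24 w0.0921 g0.0
grasped t5.78 phi-27.81 r0.0795 z0.1600 | ft0.25 fr-0.48 fz-0.78 w0.0171 g30.0
 t5.97 phi-27.83 r0.0796 z0.1600 | ft0.29 fr-1.02 fz-0.66 w0.0171 g30.0
```

```bash
cat >> h.py <<'E'
def turn(a0,a1,step,rate=.04,z=.160,r=.08,stop=None):
    """step from a0 to a1; correct radius by radial force"""
    n=max(1,int(round(abs(a1-a0)/step))); log=[]
    for a in np.linspace(a0,a1,n+1)[1:]:
        env.movel(pos(a,z,r),rate=rate)
        f=[];
        for _ in range(3): q=rpt_q(); f.append(q[3:])
        f=np.mean(f,0); log.append((a,q[1],q[2],*f))
        print("cmd%.1f phi%.2f r%.4f ft%.2f fr%.2f fz%.2f t%.2f"%(a,q[1],q[2],*f,q[0]['t']),flush=True)
        if stop and stop(log): break
    return log
def rpt_q():
    s=env.sense();a,r=phi(s['ee_pos']);f=np.array(s['wrist_force'])
    return s,a,r,f[:2]@tan(a),f[:2]@rad(a),f[2]
E
python3 - <<'E'
from h import *
turn(-28,-12,4,stop=lambda l: abs(l[-1][4])>20 or -l[-1][3]>15)
E
```

```text
cmd-24.0 phi-24.23 r0.0797 ft-1.94 fr-2.35 fz-3.04 t6.27
cmd-20.0 phi-20.89 r0.0797 ft-4.42 fr-3.61 fz-3.69 t6.56
cmd-16.0 phi-17.02 r0.0798 ft-4.89 fr-2.25 fz-4.01 t6.85
cmd-12.0 phi-13.11 r0.0799 ft-5.37 fr-2.15 fz-2.48 t7.14
```

Run:
```python
from h import *
turn(-12,58,3.5,stop=lambda l: -l[-1][3]>8.3 or abs(l[-1][4])>20)
```

```text
cmd-8.5 phi-9.71 r0.0799 ft-4.00 fr-3.38 fz-3.27 t7.42
cmd-5.0 phi-6.22 r0.0800 ft-4.70 fr-2.10 fz-1.06 t7.69
cmd-1.5 phi-2.66 r0.0800 ft-4.08 fr-1.07 fz-0.65 t7.97
cmd2.0 phi0.94 r0.0801 ft-5.15 fr-1.63 fz-0.90 t8.24
cmd5.5 phi4.54 r0.0802 ft-4.22 fr-1.47 fz0.08 t8.52
cmd9.0 phi8.13 r0.0803 ft-4.70 fr-0.60 fz0.84 t8.79
cmd12.5 phi11.76 r0.0803 ft-4.79 fr-0.81 fz0.50 t9.07
cmd16.0 phi15.48 r0.0804 ft-5.04 fr0.22 fz1.49 t9.34
cmd19.5 phi19.19 r0.0804 ft-5.01 fr-0.23 fz2.63 t9.62
cmd23.0 phi22.83 r0.0805 ft-4.80 fr0.40 fz3.18 t9.89
cmd26.5 phi26.42 r0.0805 ft-5.21 fr1.64 fz3.69 t10.17
cmd30.0 phi29.95 r0.0806 ft-4.55 fr1.37 fz4.78 t10.44
cmd33.5 phi33.43 r0.0806 ft-5.11 fr1.64 fz3.82 t10.72
cmd37.0 phi36.89 r0.0807 ft-5.68 fr0.16 fz4.06 t10.99
cmd40.5 phi40.40 r0.0807 ft-5.41 fr1.94 fz4.58 t11.27
cmd44.0 phi43.89 r0.0808 ft-4.62 fr2.27 fz4.04 t11.54
cmd47.5 phi47.40 r0.0808 ft-5.49 fr0.86 fz4.02 t11.82
cmd51.0 phi50.89 r0.0809 ft-5.26 fr1.66 fz5.08 t12.09
cmd54.5 phi54.36 r0.0810 ft-5.37 fr0.50 fz3.23 t12.37
cmd58.0 phi57.85 r0.0810 ft-5.45 fr1.36 fz3.86 t12.64
```

Run:
```python
from h import *
turn(58,55.5,1.25)
r=.081
for z in (.164,.168): env.movel(pos(55.7,z,.0806),rate=.04); rpt("lift")
turn(55.7,15,8,rate=.12,z=.168)
turn(15,-55.5,8,rate=.12,z=.168,stop=lambda l:abs(l[-1][3])>6)
```

```text
cmd56.8 phi57.02 r0.0808 ft-1.54 fr2.68 fz2.22 t12.89
cmd55.5 phi55.94 r0.0807 ft-0.52 fr3.94 fz1.91 t13.14
lift t13.39 phi55.45 r0.0806 z0.1635 | ft-0.73 fr0.95 fz-5.40 w0.0172 g30.0
lift t13.64 phi55.52 r0.0806 z0.1678 | ft-0.14 fr1.44 fz-6.93 w0.0173 g30.0
cmd47.6 phi47.12 r0.0804 ft-0.13 fr1.33 fz-7.36 t13.89
cmd39.4 phi39.13 r0.0802 ft0.41 fr3.30 fz-7.61 t14.14
cmd31.3 phi31.01 r0.0801 ft0.17 fr2.27 fz-6.52 t14.39
cmd23.1 phi22.85 r0.0799 ft-0.88 fr1.51 fz-7.32 t14.64
cmd15.0 phi14.64 r0.0798 ft-0.05 fr1.88 fz-7.14 t14.89
cmd7.2 phi6.76 r0.0797 ft0.02 fr1.35 fz-6.49 t15.14
cmd-0.7 phi-1.00 r0.0797 ft-0.07 fr1.53 fz-7.33 t15.39
cmd-8.5 phi-8.78 r0.0796 ft-0.01 fr0.11 fz-7.04 t15.64
cmd-16.3 phi-16.61 r0.0795 ft0.24 fr-1.76 fz-7.81 t15.89
cmd-24.2 phi-24.28 r0.0795 ft0.00 fr-1.64 fz-7.34 t16.14
cmd-32.0 phi-32.02 r0.0794 ft0.13 fr-2.08 fz-7.26 t16.39
cmd-39.8 phi-39.84 r0.0794 ft-0.11 fr-3.50 fz-7.01 t16.64
cmd-47.7 phi-47.68 r0.0794 ft0.27 fr-4.13 fz-7.09 t16.89
cmd-55.5 phi-55.52 r0.0794 ft-0.20 fr-5.08 fz-7.43 t17.14
```

```bash
sed -i 's/^C=.*/C=np.array([.5925,-.0112])+.001*PY/' h.py
python3 - <<'E'
from h import *
env.movel(pos(-56,.164),rate=.04); rpt("a")
env.movel(pos(-56,.1595),rate=.04); rpt("b")
turn(-56,-52,1)
s=rpt("c")
E
```

```text
a t17.39 phi-55.70 r0.0801 z0.1637 | ft-0.32 fr-2.90 fz-6.40 w0.0175 g30.0
b t17.66 phi-56.47 r0.0801 z0.1599 | ft-0.45 fr-1.94 fz-0.13 w0.0175 g30.0
cmd-55.0 phi-55.50 r0.0800 ft-4.02 fr-2.12 fz-4.65 t17.91
cmd-54.0 phi-54.85 r0.0800 ft-4.81 fr-2.97 fz-5.15 t18.16
cmd-53.0 phi-54.07 r0.0800 ft-5.10 fr-2.34 fz-4.66 t18.41
cmd-52.0 phi-53.17 r0.0800 ft-5.71 fr-2.05 fz-4.57 t18.66
c t18.66 phi-53.17 r0.0800 z0.1603 | ft-5.71 fr-2.05 fz-4.57 w0.0173 g30.0
```

Run:
```python
from h import *
turn(-52,58,2.5,rate=.04,stop=lambda l: len(l)>1 and -(l[-1][3]+l[-2][3])/2>7.2)
```

```text
cmd-49.5 phi-50.56 r0.0800 ft-5.95 fr-2.71 fz-5.44 t18.91
cmd-47.0 phi-48.07 r0.0800 ft-5.28 fr-2.87 fz-6.10 t19.16
cmd-44.5 phi-45.66 r0.0800 ft-5.52 fr-3.57 fz-4.84 t19.41
cmd-42.0 phi-43.24 r0.0800 ft-5.62 fr-3.38 fz-4.87 t19.66
cmd-39.5 phi-40.76 r0.0800 ft-5.37 fr-2.36 fz-5.38 t19.91
cmd-37.0 phi-38.35 r0.0801 ft-5.03 fr-3.49 fz-5.59 t20.16
cmd-34.5 phi-35.85 r0.0800 ft-4.77 fr-3.19 fz-6.17 t20.41
cmd-32.0 phi-33.40 r0.0801 ft-5.29 fr-3.30 fz-4.76 t20.66
cmd-29.5 phi-30.95 r0.0801 ft-6.12 fr-2.88 fz-5.67 t20.91
cmd-27.0 phi-28.49 r0.0801 ft-4.41 fr-3.71 fz-5.14 t21.16
cmd-24.5 phi-26.06 r0.0801 ft-6.02 fr-3.60 fz-5.90 t21.41
cmd-22.0 phi-23.60 r0.0801 ft-5.74 fr-4.53 fz-5.13 t21.66
cmd-19.5 phi-21.15 r0.0801 ft-5.71 fr-3.49 fz-4.59 t21.91
cmd-17.0 phi-18.70 r0.0801 ft-5.40 fr-3.53 fz-4.28 t22.16
cmd-14.5 phi-16.25 r0.0801 ft-5.66 fr-3.18 fz-5.76 t22.41
cmd-12.0 phi-13.79 r0.0801 ft-5.98 fr-2.59 fz-3.09 t22.66
cmd-9.5 phi-11.35 r0.0801 ft-6.84 fr-2.96 fz-3.61 t22.91
cmd-7.0 phi-8.90 r0.0801 ft-6.42 fr-2.18 fz-2.67 t23.16
cmd-4.5 phi-6.44 r0.0801 ft-5.52 fr-2.27 fz-2.47 t23.41
cmd-2.0 phi-4.00 r0.0801 ft-5.57 fr-1.91 fz-1.96 t23.66
cmd0.5 phi-1.61 r0.0802 ft-5.59 fr-2.26 fz-2.93 t23.91
cmd3.0 phi0.70 r0.0801 ft-6.04 fr-1.92 fz-0.59 t24.16
cmd5.5 phi3.00 r0.0801 ft-7.08 fr-1.90 fz-0.37 t24.41
cmd8.0 phi5.29 r0.0801 ft-7.45 fr-1.69 fz0.48 t24.66
```

Run:
```python
from h import *
f=[]
for _ in range(6): env.pause(.05); f.append(rpt_q()[1:5])
print(np.mean(f,0),np.std(f,0))
turn(8,10,.5)
f=[]
for _ in range(8): env.pause(.05); f.append(rpt_q()[1:5])
print(np.mean(f,0),np.std(f,0))
```

```text
[ 5.27015698  0.08014975 -7.1423867  -1.35788935] [1.51205501e-02 1.19070257e-05 5.74534808e-01 4.07803457e-01]
cmd8.5 phi5.52 r0.0801 ft-8.60 fr-1.40 fz0.73 t25.21
cmd9.0 phi5.89 r0.0801 ft-8.51 fr-0.90 fz0.17 t25.46
cmd9.5 phi6.33 r0.0802 ft-9.27 fr-0.56 fz0.57 t25.71
cmd10.0 phi6.79 r0.0801 ft-8.97 fr-1.39 fz1.37 t25.96
[ 6.78121269  0.08014595 -8.69741866 -0.86824357] [9.89864107e-03 1.16991813e-05 5.78067498e-01 3.87675841e-01]
```

Run:
```python
from h import *
turn(10,11.2,.6)
f=[]
for _ in range(8): env.pause(.05); f.append(rpt_q()[1:5])
print(np.mean(f,0))
p=f[-1][0]
# ease off
a=11.2
while rpt_q()[3]<-.5 and a>p-2.2:
    a-=.7; turn(a+.7,a,.7)
rpt("eased")
```

```text
cmd10.6 phi7.35 r0.0801 ft-9.50 fr-1.02 fz1.46 t26.61
cmd11.2 phi7.90 r0.0801 ft-7.62 fr-0.86 fz1.44 t26.86
[ 7.91222015  0.08014003 -9.2062448  -0.86325327]
cmd10.5 phi7.60 r0.0801 ft-8.00 fr-1.10 fz0.40 t27.51
cmd9.8 phi7.27 r0.0801 ft-5.85 fr-0.44 fz0.47 t27.76
cmd9.1 phi7.13 r0.0801 ft-5.61 fr-0.93 fz-0.51 t28.01
cmd8.4 phi7.09 r0.0801 ft-4.69 fr-1.29 fz-0.31 t28.26
cmd7.7 phi7.03 r0.0801 ft-5.02 fr-1.14 fz-0.39 t28.51
cmd7.0 phi6.80 r0.0801 ft-4.75 fr-1.60 fz-0.26 t28.76
cmd6.3 phi6.47 r0.0801 ft-3.62 fr-1.71 fz-0.68 t29.01
cmd5.6 phi5.99 r0.0801 ft-1.83 fr-1.37 fz-0.37 t29.26
eased t29.26 phi5.99 r0.0801 z0.1600 | ft-1.83 fr-1.37 fz-0.37 w0.0173 g30.0
```

Run:
```python
from h import *
rpt("0")
env.movel(pos(5.6,.164),rate=.03); rpt("l1")
env.movel(pos(5.6,.1685),rate=.03); rpt("l2")
turn(5.6,-38.1,7.3,rate=.12,z=.1685,stop=lambda l:abs(l[-1][3])>3.5)
```

```text
0 t29.26 phi5.99 r0.0801 z0.1600 | ft-1.83 fr-1.37 fz-0.37 w0.0173 g30.0
l1 t29.54 phi5.94 r0.0801 z0.1639 | ft-0.36 fr-2.25 fz-6.03 w0.0177 g30.0
l2 t29.84 phi5.69 r0.0801 z0.1685 | ft0.16 fr-3.39 fz-6.51 w0.0174 g30.0
cmd-1.7 phi-2.12 r0.0801 ft0.85 fr-3.18 fz-7.80 t30.09
cmd-9.0 phi-9.18 r0.0801 ft0.20 fr-3.21 fz-6.78 t30.34
cmd-16.2 phi-16.34 r0.0800 ft0.23 fr-3.23 fz-7.69 t30.59
cmd-23.5 phi-23.58 r0.0800 ft-0.29 fr-2.58 fz-6.47 t30.84
cmd-30.8 phi-30.88 r0.0800 ft0.39 fr-1.50 fz-7.55 t31.09
cmd-38.1 phi-38.17 r0.0800 ft-0.28 fr-2.24 fz-7.11 t31.34
```

Run:
```python
from h import *
env.movel(pos(-38.1,.164),rate=.04); rpt("a")
env.movel(pos(-38.1,.1598),rate=.04); rpt("b")
turn(-38.1,-35.2,.7,z=.1598)
f=[]
for _ in range(6): env.pause(.05); f.append(rpt_q()[1:5])
print(np.mean(f,0))
```

```text
a t31.60 phi-37.85 r0.0800 z0.1638 | ft0.18 fr-2.08 fz-5.88 w0.0172 g30.0
b t31.86 phi-38.69 r0.0800 z0.1601 | ft-2.90 fr-0.98 fz-3.41 w0.0172 g30.0
cmd-37.4 phi-38.07 r0.0800 ft-6.02 fr-1.15 fz-2.95 t32.11
cmd-36.7 phi-37.60 r0.0800 ft-5.90 fr-1.04 fz-3.90 t32.36
cmd-35.9 phi-37.28 r0.0799 ft-6.99 fr-0.87 fz-4.34 t32.61
cmd-35.2 phi-36.83 r0.0799 ft-8.64 fr-1.15 fz-4.38 t32.86
[-36.82889309   0.07993936  -8.43949156  -1.00192011]
```

Run:
```python
from h import *
import cv2
turn(-35.2,-38.6,.85,z=.1598)
env.movel(pos(-38.4,.1590),rate=.03); rpt("r")
effector.release(); rpt("open")
s=env.sense(); env.movel(s['ee_pos']+np.array([0,0,.1]),rate=.15)
env.movel(np.array([.42,.12,.30]),rate=.2); rpt("away")
p,d=viewer.read_camera("top"); print([ (x['at'],x['score']) for n in ("lever_grip","lever_hub","flask_lid") for x in tip_of("top",n)[:1]])
i=viewer.camera_info("top");K=np.array(i['intrinsics']);R=np.array(i['rotation']);e=np.array(i['eye'])
v,u=np.mgrid[:384,:512]
w=np.stack([(u-K[0,2])/K[0,0]*d,-(v-K[1,2])/K[1,1]*d,-d],-1)@R.T+e
g=pos(-38,.19); m=np.hypot(w[...,0]-g[0],w[...,1]-g[1])<.014; m&=(w[...,2]>.182)&(w[...,2]<.21)
q=w[m]; print(m.sum(),q.mean(0),(q.min(0)+q.max(0))/2,np.median(q[:,2]))
print(phi((q.min(0)+q.max(0))/2), ((q.mean(0)[:2]-C)@PY))
d0=np.load("d_top.npy"); print("start median", )
cv2.imwrite("pics/top2.png",cv2.resize(p[100:300,150:380,::-1],None,fx=3,fy=3))
w0=np.stack([(u-K[0,2])/K[0,0]*d0,-(v-K[1,2])/K[1,1]*d0,-d0],-1)@R.T+e
m=(np.hypot(w0[...,0]-.5167,w0[...,1]+.0359)<.014)&(w0[...,2]>.182);print(m.sum(),np.median(w0[m][:,2]))
```

```text
cmd-36.1 phi-37.25 r0.0800 ft-7.12 fr-1.51 fz-3.84 t33.41
cmd-36.9 phi-37.64 r0.0800 ft-5.39 fr-0.44 fz-3.13 t33.66
cmd-37.8 phi-37.98 r0.0800 ft-4.81 fr-0.29 fz-1.24 t33.91
cmd-38.6 phi-38.46 r0.0800 ft-2.51 fr0.29 fz1.37 t34.16
r t34.41 phi-38.59 r0.0800 z0.1598 | ft-0.87 fr1.50 fz7.14 w0.0171 g30.0
open t35.58 phi-38.39 r0.0800 z0.1590 | ft-0.65 fr-0.04 fz-0.44 w0.0918 g0.0
away t37.55 phi26.96 r0.2155 z0.2997 | ft-0.12 fr-0.25 fz0.08 w0.0917 g0.0
[([0.5236, -0.052, 0.1727], 0.93), ([0.593, -0.0101, 0.1304], 0.85), ([0.5926, -0.0099, 0.0539], 0.79)]
79 [ 0.52410424 -0.05229809  0.190731  ] [ 0.52428181 -0.05207483  0.18884118] 0.1907376817877069
(np.float64(-41.38879806882508), np.float64(0.08018418244548024)) -0.05326550659823697
start median
80 0.19074580269357033
```

View pics/top2.png

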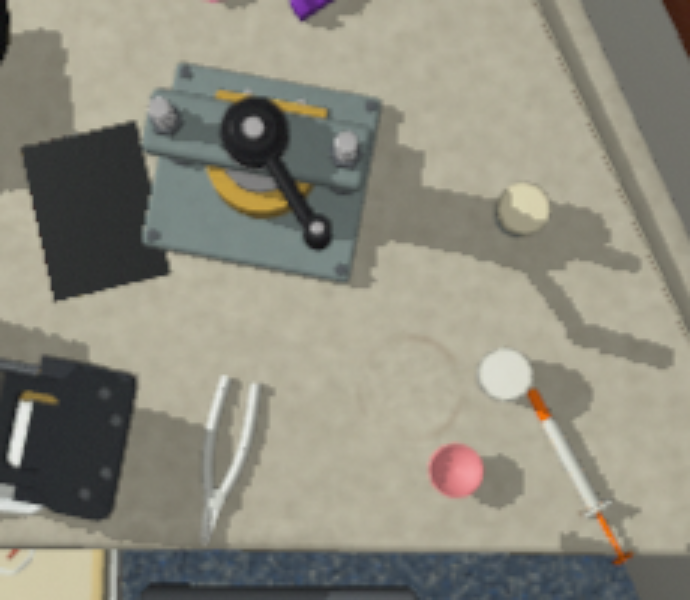

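```bash
python3 -c "
from station import workorder
print(workorder.finish_job())"
```

```text
the job is handed in; nothing more can be done
None
```

The flask is shut and clamped at an estimated 60–75 N (the lever pulled about 4 N over free turning), the lever is home and parked about 50 mm right of the screw, nothing else was touched, and the job is handed in at about 38 s; I don't have the verdict.

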